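Close the drying chamber and hang up its trays

ROBOT

A 7-joint arm with a two-finger parallel gripper is mounted at the origin on the work surface. World frame = base frame: x ahead of the robot, y to its left, z up, the work surface at z = 0. Lengths are in mm, angles in rad, forces in N, time in s.
With the tool pointing down it reaches from about 425 to 1025 mm from the base axis. Payload 9.4 kg.
Tool frame: the origin (TCP) lies at the centre of the arm's flange, where the gripper is bolted on; the fingertips stand 186 mm ahead of it and the grasp point (between the pads) lies 167 mm ahead of it; z points along the fingers, y is the line along which they close (so a half turn about z gives the same grasp; the last joint's range is limited). The gripper opens to 93 mm and grips with 3 to 60 N. Pads are 15 mm wide; open, the fingers measure 128 mm over their backs; the gripper's body (75 mm by 188 mm) begins 65 mm behind the grasp point.
Start: joints at [1.102, 0.599, -0.003, 1.599, 0.002, 0.943, -0.08], TCP at [276.841, -670.062, 404.718] pointing down, gripper open.
Joint ranges: [-2.57, 2.57], [-0.35, 1.97], [-1.29, 1.29], [0.11, 2.56], [-1.05, 4.19], [0.11, 1.86], [-2.63, 2.63]. Speed limits (rad/s): [2.22, 2.22, 3.01, 3.01, 3.14, 3.14, 3.14].

INTERFACE

Orientations are given as a unit quaternion [x, y, z, w].
In Python, from rig import get_state, vision, workorder, spot_in, spot_point gives the robot as it stands.
- The arm moves only by the tool drive_tool, never from a script. Its argument "rows" is a list of rows, each a list of 5 numbers: the closure, from 0 (fully open) to 1 (shut), then the shift along the tool's x, y, z in cm, then the turn about the tool's z in degrees. In form: [[fingers, dx, dy, dz, spin], ...]. A call has 1 to 10 rows; each row is the pose to reach, as a shift and turn from the pose commanded when the call began, along the tool's axes at that moment; what a row does not reach only later rows make up. A row lasts 1/10 s, in which the tool goes at most 50 mm and 8.59 degrees, less where a joint would pass 70% of its speed; a pose out of reach is approached as far as the arm can. A call with a gripper value outside its range is refused whole. The fingers move at their own pace and stop on an object; the grip force is fixed at half the most. Time passes only in rows, so rows that repeat a pose let the fingers close. It gives the time, the measured TCP pose, the force, the opening and the grip force at its end, in the units of the state.
- get_state(): the state, without advancing time (a new reading comes with each control period).
- vision.grab_frame(name): name is "scene" or "side" or "wrist"; returns (picture, depth): 480x640x3 uint8, red, green, blue; 480x640 float32, mm along the optical axis (not along the pixel's ray), 0 where there is no reading.
- vision.calibration(name): a dict with "fx", "fy", "cx", "cy" (pixels), "T" (4x4, takes a point from camera to world coordinates). Camera axes: x right, y down, z forward; pixel columns grow to the right and rows downward; lengths in mm; the calibration is good to about 2 mm. A picture is of the moment at which its call begins: read the wrist's pose just before it. calibration takes no time and is no camera call; for the wrist camera it gives the pose at the moment of the call.
- workorder.sign_off(): hands the job in; it is judged then, once.
Trained networks look in the newest picture that a camera, given by its name, has taken for a name from the list of things; names that differ only in an ending like _2 or _b are one class to them, and where a whole thing is asked for, a point or a joint stands for the part that bears it (a point fixed in the world has none). Each returns a list of dicts, best first, with "conf" (0 to 1); they miss things now and then, are a little off and sometimes report something else, mostly with a low value. They report only what shows in the picture. A call takes as long as a camera call. They do not tell look-alikes from the thing itself.
- spot_in(camera, query): "uv" ([column, row] in pixels, amid what is visible of it).
- spot_point(camera, query): "uv" ([column, row] in pixels: a listed point, or the origin of a listed thing).
The state is a dict: "time": time; "joints": joint angles; "qvel": joint speeds; "joint_efforts": joint torques, N m; "tool_pos": TCP position; "orientation": TCP orientation; "ft_force": force on the tool from outside, world axes, zero at the start; "ft_torque": the same for the moment, N m; "opening": finger opening in mm; "gripper_force": force on a finger pad.
Only numpy, scipy, OpenCV 4.12 (cv2) and the standard library are available. Lean on these libraries where they do the work, as an engineer would, in place of code of your own. Each camera call takes 0.05 s, during which the arm holds its last target. There are 200 camera calls.

TASK

Close down the vacuum drying chamber: take the one or two blue-capped conical flasks out of the wrench's swing and stand them upright in the white flask tray, and hang the drained steel trays by their bails on the retort stand's hook, the largest at the back and each smaller one nested in the one behind it. Only when all that is put away, push the wrench on the lid's corner bolt clockwise until the bolt stops and the breakaway joint of the handle trips; stop there, without folding the handle far over, and leave the tip box and tube rack where they are.

Things in the scene. Friction and masses are not known exactly. Their poses are not given: they have to be found in the camera images.
- bolt_axis (a point): point on the closing bolt's upright axis, level with the wrench handle's centreline, 100 mm above the bench. It is the corner bolt of the chamber lid nearest the robot and on its right. The chamber, an aluminium box 200 mm (x) by 180 mm (y), lid top 75 mm up, has its centre at +82 mm x, +72 mm y from here. Gauge (134 mm up) and valve stand at the lid's left edge
- closing_bolt (a joint): turn of the bolt with the wrench head on it, clockwise from above, rad: starts between 0 and 0.3 and runs with light friction (0.4 N m) to a hard stop at 1.35, where the lid is down. At 0 the wrench points 0.14 rad to the left (counter-clockwise) of the chamber's x axis
- handle (a joint): fold of the wrench handle at its breakaway joint, clockwise from above, rad: 0 straight, end stop 0.9. Straight until the torque on the joint passes 1.3 N m, which comes only once the bolt is at its stop; then it gives way. Tripped from 0.15; above 0.6 it is folded too far. It stays as it is left
- breakaway (a point): centre of the breakaway joint's pin, 55 mm from the bolt axis along the wrench, on the handle's centreline
- handle_grip (a point): centre of the black handle grip, a level round bar 27 mm thick and 100 mm long, 110 mm beyond the breakaway joint (165 mm from the bolt axis while straight), about 100 mm above the bench; x points outward along the handle. The wrench reaches 221 mm from the bolt. Fingertips 88 mm above the bench push it clear of the lid; about 12 N here trips it
- tray_large_grip (a point): middle of the plain metal grip block (24 mm along y, 18 mm along x, 42 mm high) at the top of the large tray (its ends lie 24 mm below and 18 mm above). It is 32 mm above the apex of the bail's opening, 77 mm above the pan's top edge, 187 mm above the pan's lower edge. May be missing with its tray (two or three of the three trays are there)
- tray_medium_grip (a point): middle of the plain metal grip block (24 mm along y, 18 mm along x, 42 mm high) at the top of the medium tray (its ends lie 24 mm below and 18 mm above). It is 32 mm above the apex of the bail's opening, 94 mm above the pan's top edge, 172 mm above the pan's lower edge. May be missing with its tray (two or three of the three trays are there)
- tray_small_grip (a point): middle of the plain metal grip block (24 mm along y, 18 mm along x, 42 mm high) at the top of the small tray (its ends lie 24 mm below and 18 mm above). It is 32 mm above the apex of the bail's opening, 111 mm above the pan's top edge, 157 mm above the pan's lower edge. May be missing with its tray (two or three of the three trays are there)
- tray_large_eye (a point): underside of the apex of the large tray's bail, where the hook rod bears. The bail, of wire 7 mm thick, is a house-shaped opening 45 mm high from the pan's top edge to here and 31 mm wide inside, in the plane 13 mm in front of the pan's back face. Axes as the tray's
- tray_medium_eye (a point): underside of the apex of the medium tray's bail, where the hook rod bears. The bail, of wire 7 mm thick, is a house-shaped opening 62 mm high from the pan's top edge to here and 31 mm wide inside, in the plane 13 mm in front of the pan's back face. Axes as the tray's
- tray_small_eye (a point): underside of the apex of the small tray's bail, where the hook rod bears. The bail, of wire 7 mm thick, is a house-shaped opening 79 mm high from the pan's top edge to here and 31 mm wide inside, in the plane 13 mm in front of the pan's back face. Axes as the tray's
- tray_large: the large tray: a shallow rectangular steel pan 150 mm wide, 110 mm high, 40 mm deep, walls 4 mm, stood on edge in the draining rack with its open mouth towards the robot. Origin at the middle of the back face's lower edge; x points out of the back, z up, the mouth faces -x
- tray_medium: the medium tray: a shallow rectangular steel pan 118 mm wide, 78 mm high, 40 mm deep, walls 4 mm, stood on edge in the draining rack with its open mouth towards the robot. Origin at the middle of the back face's lower edge; x points out of the back, z up, the mouth faces -x
- tray_small: the small tray: a shallow rectangular steel pan 86 mm wide, 46 mm high, 40 mm deep, walls 4 mm, stood on edge in the draining rack with its open mouth towards the robot. Origin at the middle of the back face's lower edge; x points out of the back, z up, the mouth faces -x
- rack_base (a point): centre of the white draining rack, on its floor 10 mm above the bench. It has three slots 70 mm apart along its x, between wire loops 62 mm high; any tray may be in any slot. The fixed rack is 220 mm by 170 mm
- hook_root (a point): root of the hook rod, on its upper side, where it leaves the boss head of the retort stand. The fixed level rod, 10 mm thick, upper side 285 mm above the bench, runs from here in this point's -x (towards the robot) for 124 mm, then turns up; its tip ends 144 mm out and 14 mm higher. The stand is 312 mm high; below the rod is only its foot plate, 12 mm thick
- flask1_mid (a point): centre, half-way up, of an upright conical glass flask: base 84 mm across, sloping in to a 34 mm neck 88 mm up, blue cap 42 mm across from 100 to 130 mm above its base; about 280 g, the weight low down. It stands in the wrench's swing to the right of the chamber. May be missing
- flask2_mid (a point): the same of a second, identical flask. May be missing
- flask1: the first flask, origin under its base
- flask2: the second flask, origin under its base
- flask_tray_in (a point): centre of the inner floor (about 4 mm above the bench) of the fixed white flask tray, inside 102 mm (its x) by 202 mm (its y), walls 4 mm thick and 30 mm high; it holds two flasks side by side along its y
- tip_box: pink box of pipette tips, 85 by 120 mm, 57 mm high, loose; not to be disturbed
- tube_rack: white rack of small tubes, 60 by 120 mm, 38 mm high, loose; not to be disturbed
Things that resemble listed ones, but are neither listed nor needed, are in the scene too. What is shaped like the flask1 but orange is not meant.

How it is judged (in metres and radians):
On the way, in this order (a step that is already met when the one before it is completed fails the run):
1. all flasks stand in the flask tray and all trays hang nested on the hook, largest at the back (x of flask1_mid in the frame of flask_tray_in between -0.05 and 0.05 m and y of flask1_mid in the frame of flask_tray_in between -0.1 and 0.1 m and z of flask1_mid in the frame of flask_tray_in between 0.055 and 0.075 m and angle between each of flask1_mid, flask2_mid's own z axis and vertical below 0.12 rad and x of flask2_mid in the frame of flask_tray_in between -0.05 and 0.05 m and y of flask2_mid in the frame of flask_tray_in between -0.1 and 0.1 m and z of flask2_mid in the frame of flask_tray_in between 0.055 and 0.075 m and x of tray_large_eye in the frame of hook_root between -0.13 and 0 m and y of tray_large_eye in the frame of hook_root between -0.02 and 0.02 m and z of tray_large_eye in the frame of hook_root between -0.012 and 0.012 m and x of tray_medium_eye in the frame of hook_root between -0.13 and 0 m and y of tray_medium_eye in the frame of hook_root between -0.02 and 0.02 m and z of tray_medium_eye in the frame of hook_root between -0.012 and 0.012 m and x of tray_small_eye in the frame of hook_root between -0.13 and 0 m and y of tray_small_eye in the frame of hook_root between -0.02 and 0.02 m and z of tray_small_eye in the frame of hook_root between -0.012 and 0.012 m and x of tray_medium_eye in the frame of tray_large_eye between -0.042 and -0.006 m and x of tray_small_eye in the frame of tray_medium_eye between -0.042 and -0.006 m and x of tray_small_eye in the frame of tray_large_eye between -0.085 and -0.006 m), for 0.2 s.
2. the bolt is at its stop and the breakaway joint has tripped (value of joint closing_bolt above 1.29 rad and value of joint handle above 0.15 rad), for 0.2 s.
At the end, for the whole second after the job is handed in: Flasks upright on the flask tray's floor; trays at rest, bail apex on the hook rod (12 mm in height, 20 mm sideways, up to 130 mm out), by size from the root, each bail 6 to 42 mm in front of the next (small to large up to 85); bolt past 1.29 rad, handle folded at least 0.15 rad (all of step 1 and all of step 2 and linear speed of each of tray_large, tray_medium, tray_small, flask1, flask2 below 0.05 m/s); the robot touches nothing.
It fails at once if the wrench handle is folded far over (more than 0.6 rad) after the click (value of joint handle above 0.6 rad).
It fails at once if the tip box or the tube rack is pushed more than 40 mm (distance of any of tip_box, tube_rack from where it was at the start of the episode above 0.04 m).
Of flask1, flask2 only 1 to 2 are there at a start; the rules pass over those that are not, and their reading is None.
Of tray_large, tray_medium, tray_small only 2 to 3 are there at a start; the rules pass over those that are not, and their reading is None.
At some moment in a run one of flask1, flask2 may be knocked a few centimetres aside while the robot is not near it.
It also fails if it takes over 210 s, if anything falls off the work surface, if the arm or the gripper's body presses on something with over 40 N, if the wrist force passes 120 N, or if a joint passes its speed limit or range.

## Working session

There is one attempt and no reset: what is moved stays moved. The work goes in short steps, Python scripts to look and compute and a tool call to move; the robot and the scene stay as the last step left them, time stands still between calls to the robot, and variables do not carry over. Pictures are saved under pics/ and viewed, at most 14 in all, crops included, and the job is handed in when it is done.

Besides the shell and the picture viewer there is one more tool, called after "Call:" as a command line: name --pt "numbers of a row" for each row, then --argument value for the rest. drive_tool: Moves the arm, as the interface text tells. Its arguments: {"type":"object","properties":{"rows":{"type":"array","items":{"type":"array","items":{"type":"number"}}}},"required":["rows"]}

```bash
mkdir -p pics; ls
cat > h.py <<'E'
import numpy as np, cv2
from rig import get_state, vision, workorder, spot_in, spot_point
from scipy.spatial.transform import Rotation as R
def grab(n,save=None):
    im,d=vision.grab_frame(n); c=vision.calibration(n)
    if save: cv2.imwrite('pics/'+save,im[:,:,::-1])
    return im,d,c
def ray(c,uv,d):
    p=np.array([(uv[0]-c['cx'])/c['fx']*d,(uv[1]-c['cy'])/c['fy']*d,d,1]); return (c['T']@p)[:3]
def atz(c,uv,z):
    o=c['T'][:3,3]; r=ray(c,uv,1000.)-o; return o+r*(z-o[2])/r[2]
def cloud(d,c):
    v,u=np.mgrid[0:480,0:640]; P=np.stack([(u-c['cx'])/c['fx']*d,(v-c['cy'])/c['fy']*d,d,np.ones_like(d)],-1)
    return (P@c['T'].T)[...,:3]
def tool(p):  # world vector from grasp point to p in tool axes, cm
    s=get_state(); r=R.from_quat(s['orientation']); g=np.array(s['tool_pos'])+r.apply([0,0,167])
    return r.inv().apply(np.array(p)-g)/10, g
E
python3 - <<'E'
from h import *
for n in ['scene','side']:
    im,d,c=grab(n,n+'0.png'); print(n,c['T'][:3,3].round(),c['fx'])
    for q in ['bolt_axis','handle_grip','tray_large_grip','tray_medium_grip','tray_small_grip','rack_base','hook_root','flask1_mid','flask_tray_in','tip_box','tube_rack']:
        for r in spot_point(n,q)[:3]:
            u,v=np.array(r['uv']).astype(int)
            dd=d[min(max(v,0),479),min(max(u,0),639)]
            print(q,round(r['conf'],2),u,v,ray(c,(u,v),dd).round() if dd>0 else None)
s=get_state();print(s['time'],s['tool_pos'],R.from_quat(s['orientation']).as_matrix().round(3),s['opening'])
E
```

```text
pics
scene [1171. -522.  786.] 492.955910495677
bolt_axis 0.87 332 274 [531.  -5. 106.]
bolt_axis 0.31 168 375 [ 581. -395.  101.]
bolt_axis 0.19 333 355 [ 702. -132.   91.]
handle_grip 0.68 384 318 [700.  -8. 113.]
tray_large_grip 0.56 134 283 [ 450. -386.  211.]
tray_small_grip 0.81 174 347 [ 589. -377.  167.]
rack_base 0.63 169 377 [ 582. -394.   97.]
hook_root 0.72 484 168 [607. 349. 292.]
flask1_mid 0.73 136 279 [ 449. -381.  217.]
flask1_mid 0.72 333 355 [ 702. -132.   91.]
flask_tray_in 0.59 377 244 [403. 250.   3.]
tip_box 0.79 219 297 [ 392. -210.   43.]
tube_rack 0.97 282 275 [399. -50.  34.]
tube_rack 0.68 137 284 [ 448. -381.  205.]
side [ 241.  814. 1243.] 518.0704934152884
bolt_axis 0.94 310 263 [529.   7. 110.]
handle_grip 0.63 271 227 [ 688. -103.   83.]
handle_grip 0.62 260 247 [679.  -1. 112.]
handle_grip 0.48 369 195 [ 442. -306.  100.]
tray_large_grip 0.69 380 155 [ 434. -368.  212.]
tray_large_grip 0.3 309 266 [529.  16. 108.]
tray_medium_grip 0.73 256 246 [690.   1. 115.]
tray_small_grip 0.85 334 156 [ 576. -366.  171.]
tray_small_grip 0.45 380 155 [ 434. -368.  212.]
rack_base 0.75 354 193 [ 508. -387.   10.]
rack_base 0.73 309 264 [532.   8. 105.]
hook_root 0.67 227 335 [591. 361. 279.]
hook_root 0.47 271 238 [685. -88.  50.]
flask1_mid 0.95 425 205 [ 270. -330.   88.]
flask1_mid 0.81 272 231 [683. -96.  74.]
tip_box 0.9 387 247 [ 346. -158.   56.]
tip_box 0.27 336 155 [ 571. -373.  170.]
tube_rack 0.74 364 285 [377. -16.  40.]
1.2 [ 276.84714481 -670.04615367  404.73936273] [[ 0.924  0.382 -0.   ]
 [ 0.382 -0.924  0.   ]
 [-0.    -0.    -1.   ]] 92.86557286108896
```

View pics/scene0.png

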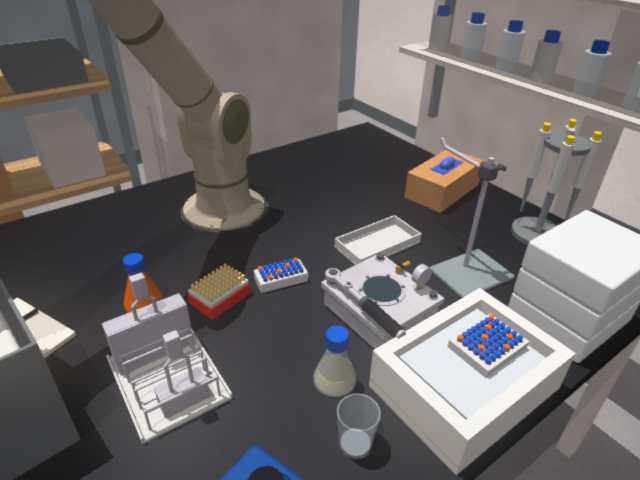

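View pics/side0.png

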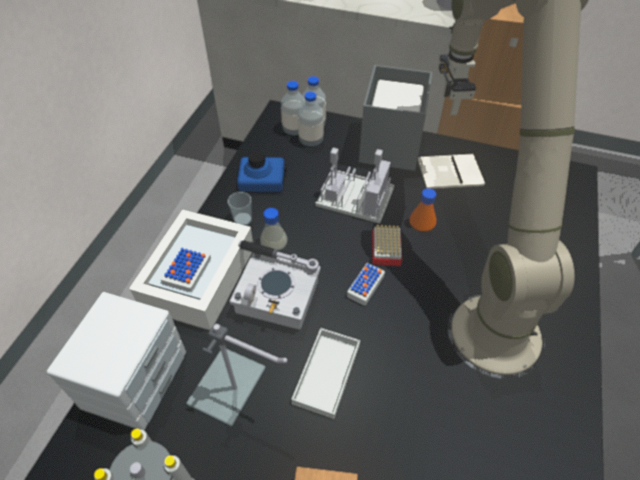

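The scene picture shows one blue-capped flask at (336,360), an orange look-alike at (135,280), the large tray in the near slot (140,310) and the small one in the far slot (180,360). The wrench lies from (332,275) to (400,330), the hook is at (484,168) and the flask tray at (377,240). The side view agrees, and there is no medium tray.

Run:
```python
from h import *
A={}
for n in ['scene','side']:
    im,d,c=grab(n); P=cloud(d,c); A[n]=(im,P,d>0)
def sel(n,x,y,z):
    im,P,ok=A[n]; m=ok&(P[...,0]>x[0])&(P[...,0]<x[1])&(P[...,1]>y[0])&(P[...,1]<y[1])&(P[...,2]>z[0])&(P[...,2]<z[1]); return P[m],im[m]
def desc(nm,Q):
    if len(Q)<5: print(nm,len(Q)); return
    (cx,cy),(w,h),a=cv2.minAreaRect(Q[:,:2].astype(np.float32))
    print(nm,len(Q),'med',np.median(Q,0).round(1),'lo',Q.min(0).round(),'hi',Q.max(0).round(),'rect',round(cx,1),round(cy,1),round(w,1),round(h,1),round(a,1))
for n in A:
    print(n)
    desc('large grip',sel(n,(390,500),(-430,-320),(175,230))[0])
    desc('large pan',sel(n,(390,500),(-480,-280),(60,125))[0])
    desc('small grip',sel(n,(530,640),(-430,-320),(145,200))[0])
    desc('small pan',sel(n,(530,640),(-480,-280),(25,52))[0])
    Q=sel(n,(380,680),(230,450),(272,330))[0]; desc('rod',Q)
    for z0 in range(272,320,8):
        q=Q[(Q[:,2]>z0)&(Q[:,2]<=z0+8)]; desc(z0,q)
    desc('ftray',sel(n,(280,520),(120,360),(20,40))[0])
    q,col=sel(n,(620,780),(-200,-40),(60,150)); b=(col[:,2].astype(int)>col[:,0]+60); desc('cap',q[b])
    q,col=sel(n,(560,780),(-60,100),(90,125)); b=(col.max(1)<60); desc('handle',q[b])
    desc('beaker',sel(n,(700,900),(-260,-120),(30,140))[0])
    desc('lid',sel(n,(480,760),(-60,260),(68,82))[0])
```

```text
scene
large grip 349 med [ 449.  -379.4  202.3] lo [ 430. -391.  175.] hi [ 453. -366.  219.] rect 441.5 -378.3 24.4 22.4 87.9
large pan 3293 med [ 452.8 -385.9  104.5] lo [ 411. -453.   60.] hi [ 484. -303.  125.] rect 447.6 -378.8 150.5 69.6 88.0
small grip 395 med [ 587.3 -377.9  174. ] lo [ 569. -389.  146.] hi [ 591. -364.  190.] rect 580.2 -376.4 25.3 21.7 89.4
small pan 617 med [ 592.  -380.5   38. ] lo [ 531. -451.   25.] hi [ 604. -314.   52.] rect 565.6 -382.6 135.8 73.4 88.6
rod 566 med [603.8 365.7 285. ] lo [449. 346. 272.] hi [627. 410. 315.] rect 538.1 370.8 175.6 64.7 5.2
272 112 med [603.5 362.8 277.6] lo [461. 347. 272.] hi [626. 408. 280.] rect 546.7 364.8 163.7 59.9 9.7
280 249 med [566.8 370.9 283.9] lo [458. 346. 280.] hi [627. 410. 288.] rect 543.7 384.6 62.7 170.3 84.7
288 93 med [609.6 354.5 292. ] lo [449. 346. 288.] hi [625. 405. 296.] rect 541.4 389.0 57.6 177.2 78.9
296 79 med [610.6 360.1 297.6] lo [449. 347. 296.] hi [624. 386. 303.] rect 537.6 376.3 27.0 178.1 79.1
304 21 med [610.  359.4 308.2] lo [604. 358. 304.] hi [614. 370. 312.] rect 609.2 364.2 
[... 1725 characters left out ...]
i [615. 371. 312.] rect 607.3 365.8 10.6 11.1 26.0
312 12 med [607.6 364.5 314. ] lo [602. 359. 312.] hi [613. 370. 316.] rect 607.0 365.2 8.5 11.1 60.8
ftray 603 med [410.  251.7  28.9] lo [344. 120.  20.] hi [520. 360.  39.] rect 434.2 240.8 236.4 176.1 88.2
cap 282 med [ 698.7 -100.6  121.8] lo [ 671. -134.   93.] hi [779. -40. 139.] rect 724.9 -84.3 132.9 45.5 42.1
handle 202 med [691.6   7.2 110. ] lo [642. -12.  97.] hi [734.  16. 120.] rect 687.8 1.0 25.9 92.9 87.3
beaker 563 med [ 818.7 -169.2   68.5] lo [ 701. -205.   30.] hi [ 855. -121.  133.] rect 782.7 -145.3 73.2 160.0 54.8
lid 3563 med [605.3  83.8  76.4] lo [501. -60.  68.] hi [758. 231.  82.] rect 623.8 92.7 290.8 253.7 86.8
```

Run:
```python
from h import *
for n in ['scene','side']:
    im,d,c=grab(n); P=cloud(d,c); ok=d>0; I=im.astype(int)
    b=ok&(I[...,2]>I[...,0]+60)&(abs(P[...,0]-695)<45)&(abs(P[...,1]+115)<45)&(P[...,2]>95)
    Q=P[b]; t=Q[Q[:,2]>126]; print(n,'captop',len(t),t[:,:2].min(0).round(1),t[:,:2].max(0).round(1),cv2.minEnclosingCircle(t[:,:2].astype(np.float32)))
    m=ok&(P[...,0]>465)&(P[...,0]<575)&(abs(P[...,1]-375)<30)&(abs(P[...,2]-282)<12)
    q=P[m]; k=np.polyfit(q[:,0],q[:,1],1); k=np.polyfit(*q[abs(q[:,1]-np.polyval(k,q[:,0]))<7][:,:2].T,1); print('rod',len(q),k,[np.polyval(k,x).round(1) for x in(460,520,600)], np.percentile(q[:,2],90))
    tp=P[ok&(P[...,0]>440)&(P[...,0]<470)&(abs(P[...,1]-370)<50)&(P[...,2]>272)&(P[...,2]<310)]; print('tip',tp.min(0).round(),tp.max(0).round(),np.median(tp,0))
    bs=P[ok&(P[...,0]>570)&(P[...,0]<640)&(abs(P[...,1]-370)<60)&(P[...,2]>265)&(P[...,2]<310)]; print('boss',bs.min(0).round(),bs.max(0).round())
    pan=P[ok&(P[...,0]>400)&(P[...,0]<490)&(abs(P[...,1]+378)<70)&(P[...,2]>80)&(P[...,2]<112)]
    k=np.polyfit(pan[:,1],pan[:,0],1); print('pan',len(pan),k)
```

```text
scene captop 333 [ 670.4 -139. ] [712.2 -96.8] ((691.5498046875, -118.44853973388672), 21.71150016784668)
rod 166 [-1.24630918e-01  4.36762025e+02] [np.float64(379.4), np.float64(372.0), np.float64(362.0)] 285.982053733661
tip [448. 375. 278.] [470. 385. 302.] [460.88952154 379.7029049  290.48782075]
boss [571. 345. 266.] [627. 414. 309.]
pan 950 [1.71465665e-02 4.60093774e+02]
side captop 122 [ 669.9 -136.8] [711.5 -94.6] ((691.7666625976562, -116.46493530273438), 22.272296905517578)
rod 255 [-1.25177451e-01  4.42196867e+02] [np.float64(384.6), np.float64(377.1), np.float64(367.1)] 286.95432884033045
tip [449. 380. 280.] [469. 389. 303.] [458.28319558 385.97719547 295.03993381]
boss [570. 351. 266.] [626. 413. 309.]
pan 3 [   2.89093989 1704.63811125]
```

Call:
drive_tool --pt "0 0 0 -5 0" --pt "0 8 -5 -8 0" --pt "0 38 -22.5 -8 0" --pt "0 38 -22.5 -8 0" --pt "0 38 -22.5 -8 0" --pt "0 38 -22.5 -8 0" --pt "0 38 -22.5 -8 0" --pt "0 38 -22.5 -8 0" --pt "0 38 -22.5 -8 0" --pt "0 38 -22.5 -8 0"

```text
time: 2.4
tool_pos: [543.4, -314.6, 485.1]
orientation: [0.981, 0.195, 0.0, 0.0]
ft_force: [1.6, 0.1, 0.7]
opening: 92.9
gripper_force: 0.0
```

Call:
drive_tool --pt "0 21.4 -12.7 0 0" --pt "0 21.4 -12.7 0 0" --pt "0 21.4 -12.7 0 0" --pt "0 21.4 -12.7 0 0" --pt "0 21.4 -12.7 0 0" --pt "0 21.4 -12.7 0 0" --pt "0 21.4 -12.7 8 0" --pt "0 21.4 -12.7 8 0" --pt "0 21.4 -12.7 8 0"

```text
time: 3.3
tool_pos: [690.1, -118.1, 400.3]
orientation: [0.981, 0.195, -0.004, -0.001]
ft_force: [0.2, -0.2, -0.6]
opening: 92.8
gripper_force: 0.0
```

Run:
```python
from h import *
t,g=tool([691.6,-117.5,115]); print(t.round(2),g.round(1),get_state()['time'])
im,d,c=grab('wrist','w1.png'); P=cloud(d,c); I=im.astype(int); ok=d>0
b=ok&(I[...,2]>I[...,0]+60)&(P[...,2]>95)&(abs(P[...,0]-695)<60)&(abs(P[...,1]+115)<60); q=P[b]
if len(q)>5: q=q[q[:,2]>124];print(len(q),cv2.minEnclosingCircle(q[:,:2].astype(np.float32)),np.median(q,0))
```

```text
[ 0.36  0.1  11.83] [ 688.8 -118.   233.3] 3.3
2603 ((695.2996215820312, -116.69743347167969), 20.860370635986328) [ 696.60302507 -116.20929857  133.33587006]
```

Call:
drive_tool --pt "0 0.4 0 4 0" --pt "0 0.4 0 8 0" --pt "0 0.4 0 11.5 0" --pt "0 0.4 0 11.5 0" --pt "1 0.4 0 11.5 0" --pt "1 0.4 0 11.5 0" --pt "1 0.4 0 11.5 0" --pt "1 0.4 0 11.5 0" --pt "1 0.4 0 11.5 0" --pt "1 0.4 0 11.5 0"

```text
time: 4.35
tool_pos: [695.1, -116.4, 290.1]
orientation: [0.981, 0.195, 0.0, 0.0]
ft_force: [-0.0, -0.2, -0.4]
opening: 49.3
gripper_force: 0.0
```

Run:
```python
from h import *
t,g=tool([401.5,251.5,125]); s=get_state(); print(t.round(2),g.round(1),s['opening'],s['gripper_force'],s['joints'])
```

```text
[-13.1  -45.22  -0.2 ] [ 695.2 -116.4  123.1] 49.27208317340982 0.0 [ 0.13639017  0.69779834 -0.0820251   1.7341309   0.08069722  0.71248844
 -1.16666002]
```

Call:
drive_tool --pt "0.3 0 0 0.8 0" --pt "0.3 0 0 0.8 0" --pt "1 0 0 0.8 0" --pt "1 0 0 0.8 0" --pt "1 0 0 0.8 0" --pt "1 0 0 0.8 0" --pt "1 0 0 0.8 0" --pt "1 0 0 0.8 0" --pt "1 0 0 -2 0" --pt "1 0 0 -5 0"

```text
time: 5.35
tool_pos: [694.6, -116.5, 338.7]
orientation: [0.981, 0.195, -0.002, -0.0]
ft_force: [-0.0, 0.1, -3.4]
opening: 41.7
gripper_force: 30.0
```

Call:
drive_tool --pt "1 0 0 -4 0" --pt "1 0 0 -8 0" --pt "1 -1 -3 -12 -7" --pt "1 -2 -7 -12 -14" --pt "1 -3.2 -11 -12 -21" --pt "1 -4.3 -15 -12 -28" --pt "1 -5.5 -19 -12 -35" --pt "1 -6.7 -23 -12 -42" --pt "1 -7.8 -27 -12 -49" --pt "1 -9 -31 -12 -56"

```text
time: 6.35
tool_pos: [492.2, 136.6, 459.6]
orientation: [0.773, 0.634, -0.0, 0.0]
ft_force: [0.2, 1.0, -3.6]
opening: 41.6
gripper_force: 30.0
```

Run:
```python
from h import *
t,g=tool([401.5,251.5,119.5]); s=get_state(); print(t.round(2),g.round(1),s['opening'],s['gripper_force'],s['joints'])
```

```text
[  9.51 -11.14  17.3 ] [492.2 136.5 292.6] 41.57879635313413 29.99603033065796 [-0.05462011  0.30259546 -0.41976015  2.00000272  0.15995711  0.87045349
 -0.75791124]
```

Call:
drive_tool --pt "1 3 -3.5 0 -4" --pt "1 6 -7 0 -8" --pt "1 9.5 -11.1 0 -11" --pt "1 9.5 -11.1 0 -11" --pt "1 9.5 -11.1 4 -11" --pt "1 9.5 -11.1 8 -11" --pt "1 9.5 -11.1 12 -11" --pt "1 9.5 -11.1 14 -11" --pt "1 9.5 -11.1 14 -11" --pt "1 9.5 -11.1 14 -11"

```text
time: 7.35
tool_pos: [404.1, 251.0, 319.9]
orientation: [0.711, 0.704, -0.0, -0.0]
ft_force: [0.1, -0.2, -2.7]
opening: 41.7
gripper_force: 30.0
```

Run:
```python
from h import *
t,g=tool([401.5,251.5,119.5]); s=get_state(); print(t.round(2),g.round(1),s['ft_force'])
im,d,c=grab('side','s1.png'); cv2.imwrite('pics/s1c.png',cv2.resize(im[280:460,240:440,::-1],(600,540)))
P=cloud(d,c);I=im.astype(int)
Q=P[(d>0)&(P[...,2]>18)&(P[...,2]<38)&(abs(P[...,0]-401)<80)&(abs(P[...,1]-250)<130)&(I.min(-1)>110)]
print(cv2.minAreaRect(Q[:,:2].astype(np.float32)))
```

```text
[ 0.05 -0.25  3.34] [404.  251.  152.9] [ 0.06736499 -0.20480927 -2.71295665]
((402.419921875, 267.3666076660156), (185.12318420410156, 110.77742004394531), 88.42240142822266)
```

View pics/s1c.png

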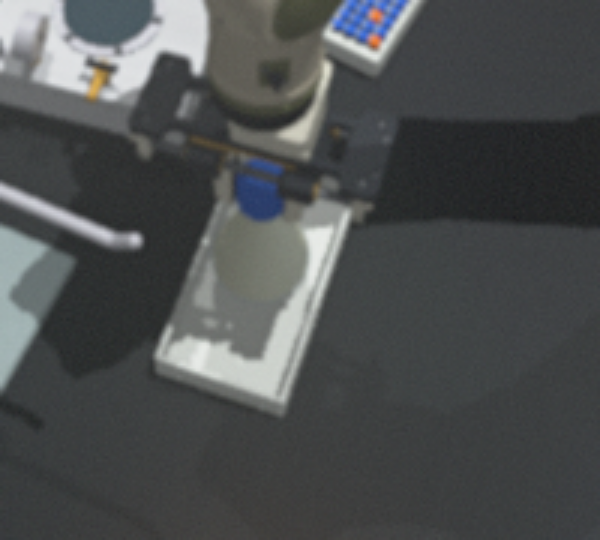

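The crop shows the flask held over the white tray, well clear of its walls and of the rod tip at (140,240).

Call:
drive_tool --pt "1 0 -0.2 2 0" --pt "1 0 -0.2 3 0" --pt "1 0 -0.2 3.35 0" --pt "1 0 -0.2 3.35 0" --pt "0.3 0 -0.2 3.3 0" --pt "0 0 -0.2 3.3 0" --pt "0 0 -0.2 3.3 0" --pt "0 0 -0.2 3.3 0" --pt "0 0 -0.2 0 0" --pt "0 0 -0.2 -5 0"

```text
time: 8.4
tool_pos: [401.4, 250.8, 368.9]
orientation: [0.71, 0.704, -0.003, -0.001]
ft_force: [1.9, -0.2, -0.9]
opening: 84.8
gripper_force: 0.0
```

Run:
```python
from h import *
t,g=tool([441,-377.5,197]); s=get_state(); print(t.round(2),g.round(1),s['joints'], s['opening'])
```

```text
[-62.75   4.6    0.63] [400.6 250.4 201.9] [-0.31151057  0.39029252 -0.48438594  2.17568231  0.29713095  0.6434496
 -1.0144537 ] 84.80861431172951
```

Call:
drive_tool --pt "0 0 1 -4 0" --pt "0 -2 3 -8 -6" --pt "0 -5 6 -10 -14" --pt "0 -9 8.5 -10 -22" --pt "0 -13.5 10.5 -10 -30" --pt "0 -18 12 -10 -38" --pt "0 -23 12 -10 -46" --pt "0 -28 12 -10 -54" --pt "0 -33 12 -10 -62" --pt "0 -38 12 -10 -70"

```text
time: 9.4
tool_pos: [517.8, -122.9, 469.9]
orientation: [0.176, 0.984, -0.0, 0.0]
ft_force: [0.5, 0.1, 0.9]
opening: 92.7
gripper_force: 0.0
```

Run:
```python
from h import *
t,g=tool([441,-377.5,197]); s=get_state(); print(t.round(2),g.round(1),s['joints'], R.from_quat(s['orientation']).as_matrix()[:,1])
```

```text
[ -1.61 -26.54  10.59] [ 517.9 -123.   302.9] [ 0.67145622  0.37021649 -0.72928822  1.93168392  0.30115758  0.94994945
  1.01516636] [ 3.46448208e-01  9.38069096e-01 -9.76835175e-05]
```

Call:
drive_tool --pt "0 -0.3 -4.5 0 -7" --pt "0 -0.5 -9 0 -14" --pt "0 -0.8 -13.5 0 -19.3" --pt "0 -1.1 -18 0 -19.3" --pt "0 -1.4 -22.5 0 -19.3" --pt "0 -1.6 -26.5 0 -19.3" --pt "0 -1.6 -26.5 1 -19.3" --pt "0 -1.6 -26.5 1 -19.3"

```text
time: 10.2
tool_pos: [439.0, -375.4, 458.4]
orientation: [0.013, 1.0, 0.001, -0.001]
ft_force: [0.3, -0.2, -0.1]
opening: 93.1
gripper_force: 0.0
```

Run:
```python
from h import *
im,d,c=grab('wrist','w2.png'); P=cloud(d,c); ok=d>0
print(R.from_quat(get_state()['orientation']).as_matrix()[:,1])
for r in spot_point('wrist','tray_large_grip')[:2]+spot_point('wrist','tray_small_grip')[:2]: print(r, atz(c,r['uv'],197).round(1))
for z0,z1 in((208,225),(195,208),(175,195),(110,128)):
    m=ok&(P[...,2]>z0)&(P[...,2]<z1)&(abs(P[...,0]-441)<70)&(abs(P[...,1]+377)<90); q=P[m]
    if len(q)>5: print(z0,len(q),q.min(0).round(),q.max(0).round(),cv2.minAreaRect(q[:,:2].astype(np.float32)))
t,g=tool([441,-377.5,197]); print(t,g)
```

```text
[0.02286612 0.99973757 0.00138646]
{'uv': [319.9, 251.2], 'conf': 0.94} [ 445.4 -377.9  197. ]
{'uv': [329.0, 389.0], 'conf': 0.94} [ 560.5 -373.8  197. ]
208 1041 [ 433. -388.  208.] [ 452. -365.  218.] ((442.63201904296875, -376.6402282714844), (18.523561477661133, 23.625957489013672), 0.18669477105140686)
195 197 [ 433. -388.  195.] [ 436. -365.  208.] ((434.5920104980469, -376.3926696777344), (23.82712173461914, 2.1232759952545166), 88.89183044433594)
175 228 [ 433. -388.  177.] [ 436. -365.  195.] ((434.4696960449219, -376.3413391113281), (23.653709411621094, 2.304460287094116), 88.07005310058594)
110 6846 [ 415. -452.  110.] [ 457. -301.  127.] ((435.7375183105469, -376.63134765625), (149.8672332763672, 39.910621643066406), 89.11796569824219)
[-0.04177725 -0.42895531  9.60372766] [ 440.64929831 -373.23418991  293.03860253]
```

View pics/w2.png

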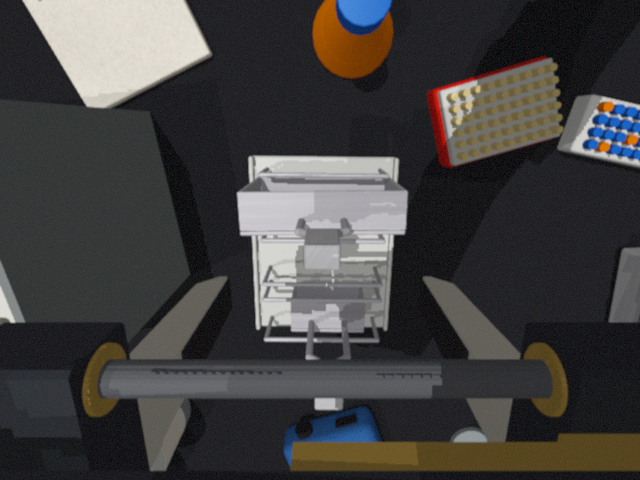

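The wrist view shows the large tray's grip block at (322,250), below the open fingers. The small tray is further back, around (328,320), and the tip box and orange flask are off to the side.

Call:
drive_tool --pt "0 -0.2 0 3 0" --pt "0 -0.2 -0.2 6 0" --pt "0 -0.2 -0.2 9 0" --pt "0 -0.2 -0.2 9.6 0" --pt "0 -0.2 -0.2 9.6 0" --pt "1 -0.2 -0.2 9.6 0" --pt "1 -0.2 -0.2 9.6 0" --pt "1 -0.2 -0.2 9.6 0" --pt "1 -0.2 -0.2 9.6 0" --pt "1 -0.2 -0.2 9.6 0"

```text
time: 11.35
tool_pos: [441.9, -376.9, 364.1]
orientation: [0.012, 1.0, -0.0, 0.0]
ft_force: [0.6, -0.4, 0.7]
opening: 57.7
gripper_force: 0.0
```

Call:
drive_tool --pt "1 0 0 0 0" --pt "1 0 0 0 0" --pt "1 0 0 0 0" --pt "1 0 0 0 0" --pt "1 0 0 0 0" --pt "1 0 0 -2 0" --pt "1 0 0 -6 0" --pt "1 0 0 -11 0" --pt "1 0 0 -15 0" --pt "1 0 0 -15 0"

```text
time: 12.35
tool_pos: [443.0, -376.4, 518.9]
orientation: [0.012, 1.0, -0.002, 0.003]
ft_force: [1.3, -1.1, -3.1]
opening: 24.0
gripper_force: 30.0
```

Run:
```python
from h import *
t,g=tool([420,390,345]); s=get_state(); print(t.round(2),g.round(1),s['joints'], s['opening'],s['gripper_force'],s['ft_force'])
im,d,c=grab('wrist'); P=cloud(d,c)
q=P[(d>0)&(P[...,2]>g[2]-90)&(P[...,2]<g[2]+30)&(abs(P[...,0]-g[0])<60)&(abs(P[...,1]-g[1])<90)]
for z in range(-90,30,10):
    k=q[(q[:,2]>g[2]+z)&(q[:,2]<g[2]+z+10)]
    if len(k)>20: print(z,len(k),(k.min(0)-g).round(),(k.max(0)-g).round())
```

```text
[ 4.17 76.65  0.29] [ 444.1 -377.3  351.9] [ 1.16517553  0.40284423 -0.78536786  1.76634702  0.3192809   1.09586515
  1.8214807 ] 23.98413437034492 29.99459534883499 [ 1.28992053 -1.10933945 -3.08811361]
-90 1767 [-30. -75. -90.] [ 13.  75. -80.]
-80 11773 [-30. -76. -80.] [ 13.  74. -70.]
-70 127 [ -5. -23. -70.] [ -1.  22. -60.]
-60 151 [ -5. -23. -60.] [ -0.  22. -50.]
-50 271 [ -5. -23. -50.] [  1.  22. -40.]
-40 98 [ -5. -18. -40.] [ -1.  16. -36.]
-30 200 [-11. -19. -25.] [ -7.  18. -20.]
-20 866 [-11. -26. -20.] [ -7.  26. -10.]
-10 1147 [-11. -27. -10.] [-7. 27. -0.]
0 1407 [-11. -27.   0.] [-7. 27. 10.]
10 3718 [-11. -28.  10.] [ 7. 28. 20.]
20 927 [-11. -28.  20.] [ 8. 28. 30.]
```

Call:
drive_tool --pt "1 -1.5 3.5 -2 0" --pt "1 -3 8 -3.5 0" --pt "1 -4.2 12.7 -3.5 0" --pt "1 -5.2 17.4 -3.5 0" --pt "1 -6.2 22.1 -3.5 0" --pt "1 -7 26.8 -3.5 0" --pt "1 -7.6 31.5 -3.5 0" --pt "1 -7.8 36.2 -3.5 0" --pt "1 -7.4 40.9 -3.5 0" --pt "1 -6.6 45.4 -3.5 0"

```text
time: 13.4
tool_pos: [518.0, 77.0, 546.6]
orientation: [0.011, 1.0, -0.0, -0.001]
ft_force: [0.9, 0.5, -2.7]
opening: 23.9
gripper_force: 30.0
```

Run:
```python
from h import *
for p in ([470,200,380],[412,290,380],[395,390,342]):
    t,g=tool(p); print(t.round(2))
s=get_state(); print(g.round(1),s['joints'], s['opening'],R.from_quat(s['orientation']).as_matrix()[:,1])
```

```text
[ 5.03 12.19 -0.02]
[ 1.103e+01  2.105e+01 -1.000e-02]
[12.95 31.01  3.8 ]
[517.5  77.  379.6] [ 0.44053493  0.31928909 -0.90949438  1.8336875   0.27661328  1.12558587
  0.98191685] 23.91136344083527 [ 2.28724202e-02  9.99738391e-01 -5.27186190e-05]
```

Call:
drive_tool --pt "1 1.8 4 0 1" --pt "1 3.5 8 0 2" --pt "1 5.2 12 0 3" --pt "1 7.8 16 0 4" --pt "1 10.8 20 0 5.8" --pt "1 12 23.5 0 5.8" --pt "1 12.6 27.5 0 5.8" --pt "1 12.9 31 1 5.8" --pt "1 12.9 31 3.5 5.8" --pt "1 12.9 31 3.5 5.8"

```text
time: 14.4
tool_pos: [395.9, 388.0, 509.1]
orientation: [0.061, 0.998, -0.003, -0.003]
ft_force: [-0.2, -0.9, -3.7]
opening: 23.9
gripper_force: 30.0
```

Run:
```python
from h import *
s=get_state(); t,g=tool([547,371.1,342]); print(t.round(2),g.round(1),s['time'],s['joints'], R.from_quat(s['orientation']).as_matrix()[:,1])
for n in ['scene','side']:
    im,d,c=grab(n,n+'2.png'); P=cloud(d,c); ok=d>0
    m=ok&(P[...,0]>455)&(P[...,0]<575)&(abs(P[...,1]-375)<25)&(abs(P[...,2]-283)<12)
    q=P[m]; k=np.polyfit(q[:,0],q[:,1],1); k=np.polyfit(*q[abs(q[:,1]-np.polyval(k,q[:,0]))<7][:,:2].T,1); print('rod',len(q),k,[np.polyval(k,x).round(1) for x in(460,520,600)])
im,d,c=grab('wrist','w3.png'); P=cloud(d,c); ok=d>0
m=ok&(P[...,0]>440)&(P[...,0]<580)&(abs(P[...,1]-375)<35)&(P[...,2]>265)&(P[...,2]<310); q=P[m]
for x in range(440,580,15):
    k=q[(q[:,0]>x)&(q[:,0]<x+15)]
    if len(k)>5: print('w',x,len(k),k.mean(0).round(1),k[:,2].max().round(1))
```

```text
[-15.29   0.26  -0.07] [395.  387.1 342.1] 14.4 [-0.21922304  0.40985856 -0.91591597  1.82599138  0.36097626  1.09252143
  0.1815878 ] [ 0.12142157  0.99258231 -0.00609565]
rod 185 [-1.22813174e-01  4.35734580e+02] [np.float64(379.2), np.float64(371.9), np.float64(362.0)]
rod 217 [-1.21591411e-01  4.40280629e+02] [np.float64(384.3), np.float64(377.1), np.float64(367.3)]
w 440 130 [452.4 384.1 298.9] 301.4
w 455 11 [456.1 385.  297.4] 299.4
w 485 79 [497.8 378.4 285.9] 287.5
w 500 259 [507.6 377.5 285.5] 287.8
w 515 240 [522.5 375.4 285.7] 288.1
w 530 50 [531.8 374.2 285.2] 287.0
```

View pics/w3.png

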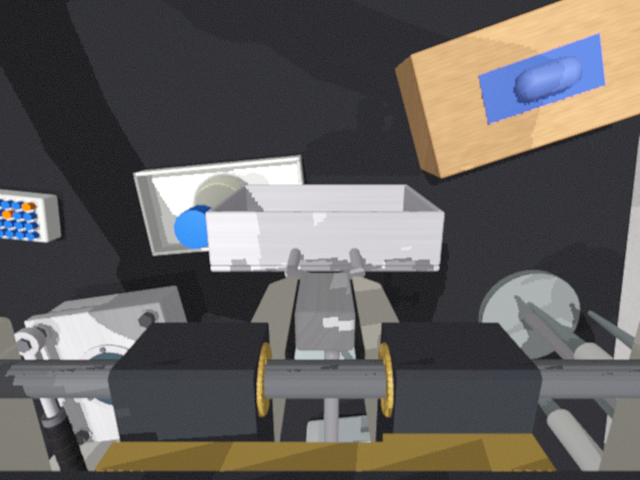

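The view shows the tray held level with its bail in line with the rod below at (330,400). The flask stands in its tray at (195,225).

Call:
drive_tool --pt "1 0 0.4 0 0" --pt "1 0 0.4 0 0" --pt "1 -2.5 0.4 0 0" --pt "1 -5 0.4 0 0" --pt "1 -7.5 0.4 0 0" --pt "1 -10 0.4 0 0" --pt "1 -12.5 0.4 0 0" --pt "1 -15.2 0.4 0 0" --pt "1 -15.2 0.4 0 0" --pt "1 -15.2 0.4 0 0"

```text
time: 15.55
tool_pos: [548.3, 373.0, 513.7]
orientation: [0.063, 0.998, 0.0, -0.0]
ft_force: [-0.7, 0.6, -2.8]
opening: 23.9
gripper_force: 30.0
```

Run:
```python
from h import *
s=get_state(); t,g=tool([547,372.4,319]); print(t.round(2),g.round(1),s['ft_force'],s['ft_torque'],s['gripper_force'],s['opening'])
im,d,c=grab('scene','sc3.png'); cv2.imwrite('pics/sc3c.png',cv2.resize(im[80:280,340:580,::-1],(720,600)))
```

```text
[ 0.11 -0.08  2.77] [548.2 373.1 346.7] [-0.68262057  0.56325122 -2.84690558] [ 0.08529054 -0.06149267 -0.04156238] 29.998490810394287 23.873668785436852
```

View pics/sc3c.png

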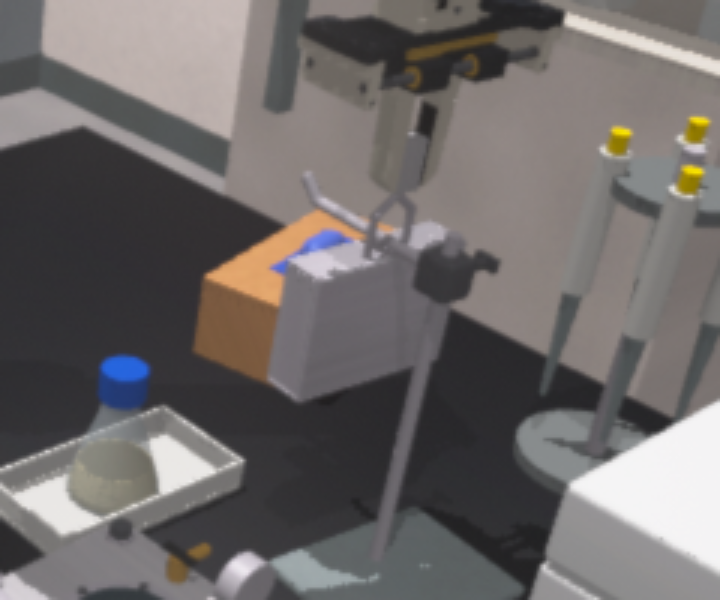

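The rod passes through the bail, as seen at (390,225). I'll lower the tray now.

Call:
drive_tool --pt "1 0 0 1 0" --pt "1 0 0 2 0" --pt "1 0 0 2.7 0" --pt "1 0 0 2.9 0" --pt "1 0 0 2.9 0" --pt "1 0 0 2.9 0"

```text
time: 16.2
tool_pos: [547.2, 373.4, 484.9]
orientation: [0.062, 0.998, -0.001, -0.0]
ft_force: [-2.8, -4.2, 5.0]
opening: 23.5
gripper_force: 30.0
```

Call:
drive_tool --pt "0.6 0 0 0 0" --pt "0.3 0 0 0 0" --pt "0.3 0 0 0 0" --pt "0.2 0 0 0 0" --pt "0.2 0 0 0 0" --pt "0.2 0 0 -3 0" --pt "0.2 0 0 -7 0" --pt "0 0 0 -11 0" --pt "0 0 0 -11 0"

```text
time: 17.1
tool_pos: [547.2, 374.7, 600.4]
orientation: [0.062, 0.998, 0.003, 0.003]
ft_force: [0.0, 0.1, 0.2]
opening: 85.7
gripper_force: 0.0
```

Run:
```python
from h import *
s=get_state(); t,g=tool([579.5,-375,167]); print(t.round(2),g.round(1),s['ft_force'],s['joints'])
im,d,c=grab('wrist','w4.png'); P=cloud(d,c); ok=d>0
for z0,z1 in((305,345),(230,262)):
    m=ok&(P[...,2]>z0)&(P[...,2]<z1)&(abs(P[...,0]-545)<60)&(abs(P[...,1]-373)<95); q=P[m]
    if len(q)>5: print(z0,len(q),q.min(0).round(),q.max(0).round(),cv2.minAreaRect(q[:,:2].astype(np.float32)))
```

```text
[-12.25 -74.26  26.25] [548.2 375.6 433.5] [0.01457534 0.14079787 0.17074336] [-0.14361895  0.49325351 -0.87972074  1.46130723  0.38428329  1.35784167
  0.4041879 ]
305 1199 [537. 359. 305.] [605. 384. 336.] ((571.3065795898438, 369.72271728515625), (23.99773597717285, 68.27876281738281), 85.28231811523438)
230 5840 [510. 295. 230.] [568. 448. 262.] ((539.0111694335938, 371.6700439453125), (150.0217742919922, 39.94662094116211), 82.8626480102539)
```

View pics/w4.png

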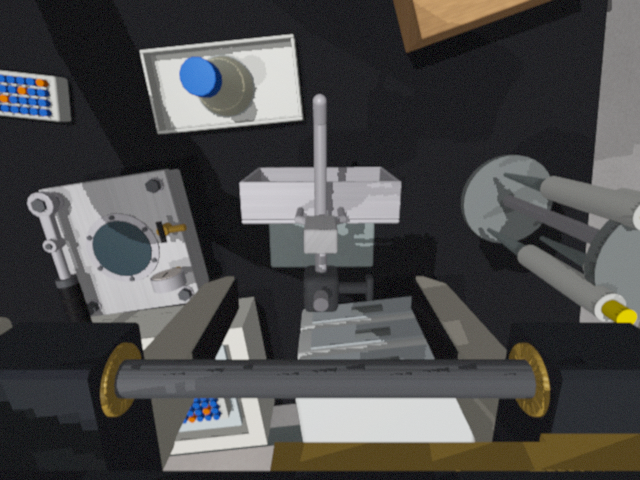

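The view shows the large tray hanging nested on the rod at (320,200). Next is the small tray.

Call:
drive_tool --pt "0 -0.8 -4.8 0 0" --pt "0 -1.6 -9.6 0 0" --pt "0 -2.4 -14.4 0 -1" --pt "0 -3.2 -19.2 0 -2" --pt "0 -4 -24 2 -3" --pt "0 -4.8 -28.8 4 -4" --pt "0 -5.5 -33.4 6 -5" --pt "0 -6.3 -38 8 -5.5" --pt "0 -7 -42.6 9 -5.5" --pt "0 -7.8 -47.3 10 -5.5"

```text
time: 18.15
tool_pos: [565.7, -104.8, 493.4]
orientation: [0.014, 1.0, 0.0, -0.001]
ft_force: [0.3, -0.8, -0.0]
opening: 93.2
gripper_force: 0.0
```

Run:
```python
from h import *
s=get_state(); t,g=tool([579.5,-375,260]); print(t.round(2),g.round(1))
```

```text
[ -2.18 -26.97   6.63] [ 565.4 -104.8  326.4]
```

Call:
drive_tool --pt "0 -0.4 -4.6 1 0" --pt "0 -0.8 -9.2 2 0" --pt "0 -1.2 -13.8 3 0" --pt "0 -1.6 -18.4 4 0" --pt "0 -2 -23 5.5 0" --pt "0 -2.2 -27 6.5 0" --pt "0 -2.2 -27 6.5 0" --pt "0 -2.2 -27 6.5 0"

```text
time: 18.95
tool_pos: [580.2, -373.9, 428.3]
orientation: [0.015, 1.0, 0.001, -0.001]
ft_force: [0.3, 0.8, -0.1]
opening: 93.1
gripper_force: 0.0
```

Run:
```python
from h import *
im,d,c=grab('wrist','w5.png'); P=cloud(d,c); ok=d>0
for z0,z1 in((178,200),(160,178),(48,66)):
    m=ok&(P[...,2]>z0)&(P[...,2]<z1)&(abs(P[...,0]-580)<60)&(abs(P[...,1]+375)<60); q=P[m]
    if len(q)>5: print(z0,len(q),q.min(0).round(),q.max(0).round(),cv2.minAreaRect(q[:,:2].astype(np.float32)))
t,g=tool([579.5,-375,167]); print(t.round(2),g.round(1),R.from_quat(get_state()['orientation']).as_matrix()[:,1])
```

```text
178 1054 [ 571. -386.  178.] [ 590. -362.  189.] ((580.8357543945312, -374.269287109375), (23.61772346496582, 17.932613372802734), 87.63237762451172)
160 251 [ 571. -386.  160.] [ 575. -362.  178.] ((572.8323974609375, -374.05853271484375), (23.84318733215332, 2.3344130516052246), 86.30225372314453)
48 4611 [ 527. -435.   48.] [ 605. -315.   66.] ((565.8165893554688, -374.779541015625), (121.05572509765625, 75.33782196044922), 88.32368469238281)
[ 0.09 -0.31  9.53] [ 580.6 -372.1  262.3] [0.0275423  0.99961925 0.00166847]
```

Call:
drive_tool --pt "0 0 0 3 0" --pt "0 0 0 6 0" --pt "0 0 0 9 0" --pt "0 0 0 9.4 0" --pt "0.6 0 0 9.4 0" --pt "1 0 0 9.4 0" --pt "1 0 0 9.4 0" --pt "1 0 0 9.4 0" --pt "1 0 0 9.4 0" --pt "1 0 0 9.4 0"

```text
time: 20.0
tool_pos: [580.8, -373.2, 336.7]
orientation: [0.014, 1.0, -0.0, 0.0]
ft_force: [1.6, 0.3, -0.2]
opening: 49.6
gripper_force: 0.0
```

Call:
drive_tool --pt "1 0 0 0 0" --pt "1 0 0 0 0" --pt "1 0 0 0 0" --pt "1 0 0 0 0" --pt "1 0 0 0 0" --pt "1 0 0 -4 0" --pt "1 0 0 -9 0" --pt "1 0 0 -14 0" --pt "1 0 0 -19 0" --pt "1 0 0 -22 0"

```text
time: 21.0
tool_pos: [581.0, -372.5, 560.6]
orientation: [0.014, 1.0, -0.001, 0.002]
ft_force: [1.0, -0.1, -1.8]
opening: 23.6
gripper_force: 30.0
```

Run:
```python
from h import *
t,g=tool([395,391.4,345]); s=get_state(); print(t.round(2),g.round(1),s['opening'],s['gripper_force'],s['ft_force'])
im,d,c=grab('wrist'); P=cloud(d,c)
q=P[(d>0)&(P[...,2]>g[2]-130)&(P[...,2]<g[2]-30)&(abs(P[...,0]-g[0])<60)&(abs(P[...,1]-g[1])<90)]
for z in range(-130,-30,10):
    k=q[(q[:,2]>g[2]+z)&(q[:,2]<g[2]+z+10)]
    if len(k)>20: print(z,len(k),(k.min(0)-g).round(),(k.max(0)-g).round())
```

```text
[20.8  75.87  4.67] [ 581.6 -372.8  393.6] 23.60584348146212 29.994565844535828 [ 0.96376166 -0.10340228 -1.84289982]
-130 34 [ -25.  -43. -130.] [ -20.   42. -121.]
-120 166 [ -25.  -44. -120.] [  17.   42. -110.]
-110 5642 [ -25.  -44. -110.] [  17.   42. -100.]
-100 84 [  -1.  -23. -100.] [  2.  21. -90.]
-90 85 [ -2. -23. -90.] [  3.  21. -80.]
-80 106 [ -2. -23. -80.] [  3.  21. -70.]
-70 113 [ -2. -23. -70.] [  3.  21. -60.]
-60 132 [ -2. -23. -60.] [  3.  21. -50.]
-50 146 [ -2. -23. -50.] [  5.  21. -40.]
-40 316 [ -3. -23. -40.] [  5.  21. -31.]
```

Call:
drive_tool --pt "1 0.4 3.8 0 0" --pt "1 0.9 8.4 0 0" --pt "1 1.4 13 0 0" --pt "1 1.9 17.6 0 0" --pt "1 2.4 22.2 0 0" --pt "1 2.9 26.8 0 0" --pt "1 3.4 31.4 0 0" --pt "1 3.9 36 0 0" --pt "1 4.4 40.6 0 0" --pt "1 4.9 45.2 0 0"

```text
time: 22.05
tool_pos: [543.9, 81.7, 556.1]
orientation: [0.014, 1.0, -0.0, -0.0]
ft_force: [0.4, -0.5, -1.5]
opening: 23.7
gripper_force: 30.0
```

Run:
```python
from h import *
for p in ([470,200,380],[412,290,380],[395,391,343]):
    t,g=tool(p); print(t.round(2))
s=get_state(); print(g.round(1),s['opening'],R.from_quat(s['orientation']).as_matrix()[:,1])
```

```text
[ 7.72 11.62  0.9 ]
[13.78 20.45  0.9 ]
[15.76 30.5   4.59]
[543.9  81.6 389.1] 23.714920043248952 [ 2.84283711e-02  9.99595729e-01 -4.54024593e-04]
```

Call:
drive_tool --pt "1 2.6 3.8 0 1" --pt "1 5.2 7.6 0 2" --pt "1 7.7 11.5 0 3" --pt "1 10.7 15.5 0 4" --pt "1 13.7 19.5 0 5.4" --pt "1 14.7 23.5 0 5.4" --pt "1 15.5 27.5 1 5.4" --pt "1 15.7 30.5 3 5.4" --pt "1 15.7 30.5 4.6 5.4" --pt "1 15.7 30.5 4.6 5.4"

```text
time: 23.05
tool_pos: [395.7, 389.6, 507.9]
orientation: [0.06, 0.998, -0.001, -0.002]
ft_force: [0.9, -0.5, -0.3]
opening: 23.5
gripper_force: 30.0
```

Call:
drive_tool --pt "1 0 0 0 0" --pt "1 0 0 0 0" --pt "1 0 0 0 0"

```text
time: 23.35
tool_pos: [396.6, 388.9, 511.2]
orientation: [0.062, 0.998, 0.0, 0.001]
ft_force: [-0.3, 0.4, -1.4]
opening: 23.9
gripper_force: 30.0
```

Run:
```python
from h import *
s=get_state()
for p in ([395,391,343],[478,380.6,343],[517.5,375.7,323]):
    t,g=tool(p); print(t.round(2))
print(g.round(1),s['ft_force'],R.from_quat(s['orientation']).as_matrix()[:,1])
im,d,c=grab('wrist'); P=cloud(d,c); ok=d>0
m=ok&(P[...,0]>440)&(P[...,0]<535)&(abs(P[...,1]-375)<35)&(P[...,2]>265)&(P[...,2]<310); q=P[m]
for x in range(440,535,15):
    k=q[(q[:,0]>x)&(q[:,0]<x+15)]
    if len(k)>5: print('w',x,len(k),k.mean(0).round(1),k[:,2].max().round(1))
q=P[ok&(P[...,2]>g[2]-115)&(P[...,2]<g[2]-104)&(abs(P[...,0]-g[0])<60)&(abs(P[...,1]-g[1])<90)]
print(cv2.minAreaRect((q-g)[:,:2].astype(np.float32)), np.median(q-g,0))
```

```text
[0.2  0.18 0.12]
[-8.16  0.17  0.13]
[-12.14   0.17   2.13]
[396.8 389.  344.2] [-0.31411267  0.39812774 -1.44284748] [1.23452093e-01 9.92350247e-01 7.53395475e-04]
w 440 168 [451.3 384.1 297.4] 300.7
w 455 7 [456.2 384.8 295.4] 297.8
w 485 86 [497.5 378.4 284.6] 286.7
w 500 260 [507.3 377.2 284.4] 286.5
w 515 240 [522.5 375.5 284.4] 286.5
w 530 36 [531.4 375.1 283.9] 286.0
((-6.010435104370117, 0.15793228149414062), (86.1010513305664, 40.41119384765625), 82.73402404785156) [  -8.02189579    0.21670805 -112.47638153]
```

Call:
drive_tool --pt "1 0 0.2 0.1 0" --pt "1 -2.5 0.2 0.1 0" --pt "1 -5 0.2 0.1 0" --pt "1 -7.5 0.2 0.1 0" --pt "1 -8.2 0.2 0.1 0" --pt "1 -8.2 0.2 0.1 0" --pt "1 -8.2 0.2 1.2 0" --pt "1 -8.2 0.2 1.9 0" --pt "1 -8.2 0.2 1.9 0"

```text
time: 24.3
tool_pos: [476.9, 381.3, 490.0]
orientation: [0.06, 0.998, -0.001, -0.001]
ft_force: [0.4, -0.4, -2.5]
opening: 23.6
gripper_force: 30.0
```

Run:
```python
from h import *
s=get_state(); t,g=tool([517.5,375.9,317]); print(t.round(2),g.round(1),s['ft_force'],s['opening'])
im,d,c=grab('scene'); cv2.imwrite('pics/sc4c.png',cv2.resize(im[80:280,340:580,::-1],(720,600)))
```

```text
[-4.12 -0.01  0.59] [476.7 381.  323. ] [ 0.3946224  -0.39435746 -2.45484757] 23.628153709222172
```

View pics/sc4c.png

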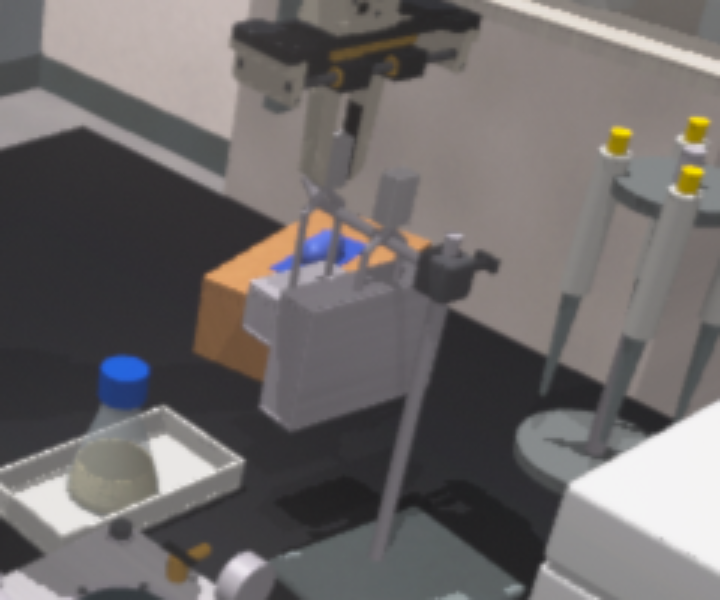

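The small bail is around the rod, at (320,190), in front of the large tray. I'll advance it and lower it.

Call:
drive_tool --pt "1 -1.5 0 0 0" --pt "1 -3 0 0 0" --pt "1 -4.1 0 0 0" --pt "1 -4.1 0 0 0" --pt "1 -4.1 0 0 0" --pt "1 -4.1 0 0.4 0" --pt "1 -4.1 0 0.6 0" --pt "1 -4.1 0 0.6 0"

```text
time: 25.15
tool_pos: [517.9, 376.7, 487.0]
orientation: [0.061, 0.998, 0.0, 0.001]
ft_force: [-1.8, -3.1, 11.3]
opening: 23.6
gripper_force: 30.0
```

Call:
drive_tool --pt "0.6 0 0 0 0" --pt "0.3 0 0 0 0" --pt "0.3 0 0 0 0" --pt "0.2 0 0 0 0" --pt "0.2 0 0 0 0" --pt "0.2 0 0 -3 0" --pt "0.2 0 0 -7 0" --pt "0 0 0 -11 0" --pt "0 0 0 -13 0" --pt "0 0 0 -13 0"

```text
time: 26.15
tool_pos: [518.1, 376.9, 618.5]
orientation: [0.061, 0.998, 0.002, 0.002]
ft_force: [-0.5, 0.4, 0.5]
opening: 91.7
gripper_force: 0.0
```

Run:
```python
from h import *
s=get_state(); print(s['ft_force'],s['joints'],R.from_quat(s['orientation']).as_matrix()[:,1])
im,d,c=grab('wrist','w6.png'); P=cloud(d,c); ok=d>0
q=P[ok&(P[...,2]>322)&(P[...,2]<345)&(abs(P[...,0]-540)<48)&(abs(P[...,1]-373)<30)]
for lo,hi in((500,530),(532,560)):
    k=q[(q[:,0]>lo)&(q[:,0]<hi)]; print(len(k),k.min(0).round(),k.max(0).round())
# wrench
for n in ['scene','side']:
    im,d,c=grab(n,n+'5.png'); P=cloud(d,c); I=im.astype(int)
    m=(d>0)&(P[...,2]>100)&(P[...,2]<125)&(P[...,0]>590)&(P[...,0]<770)&(abs(P[...,1])<60)&(I.max(-1)<70)
    q=P[m]; print(n,len(q),cv2.minAreaRect(q[:,:2].astype(np.float32)),q.max(0))
    print([(r['conf'],atz(c,r['uv'],100).round()) for k in('bolt_axis','handle_grip','breakaway') for r in spot_point(n,k)[:1]])
    u=(d>0)&(P[...,2]>110)&(abs(P[...,0]-401)<60)&(abs(P[...,1]-251)<60)&(I[...,2]>I[...,0]+60); print('cap',P[u].mean(0).round(),P[u].max(0).round())
    v=(d>0)&(P[...,2]>60)&(P[...,0]>700)&(P[...,0]<880)&(P[...,1]>-260)&(P[...,1]<-90); print('beaker',P[v].min(0).round(),P[v].max(0).round())
    w=(d>0)&(P[...,2]>30)&(P[...,0]>560)&(P[...,0]<720)&(P[...,1]>-330)&(P[...,1]<-30); print('swing',w.sum(), P[w].min(0) if w.any() else '', P[w].max(0) if w.any() else '')
```

```text
[-0.46676674  0.43322402  0.45670316] [-0.12885054  0.46206528 -0.92876288  1.47951895  0.37338577  1.38085959
  0.37258387] [0.12213601 0.99250638 0.00372464]
831 [506. 364. 322.] [526. 388. 337.]
796 [541. 359. 322.] [560. 384. 337.]
scene 509 ((688.581787109375, -7.1124420166015625), (21.288835525512695, 98.30696105957031), 87.34137725830078) [737.6619054    4.92791238 117.10344376]
[(0.76, array([525.,   2., 100.])), (0.76, array([684.,  -4., 100.])), (0.78, array([577.,   2., 100.]))]
cap [408. 244. 128.] [424. 271. 138.]
beaker [ 783. -207.   60.] [ 855. -135.   94.]
swing 51 [ 596.72538897 -329.61639602   30.4673199 ] [ 604.52011039 -316.9160096    67.74676952]Traceback (most recent call last):
  File "<stdin>", line 11, in <module>
    return umr_maximum(a, axis, None, out, keepdims, initial, where)
ValueError: zero-size array to reduction operation maximum which has no identity
```

View pics/scene5.png

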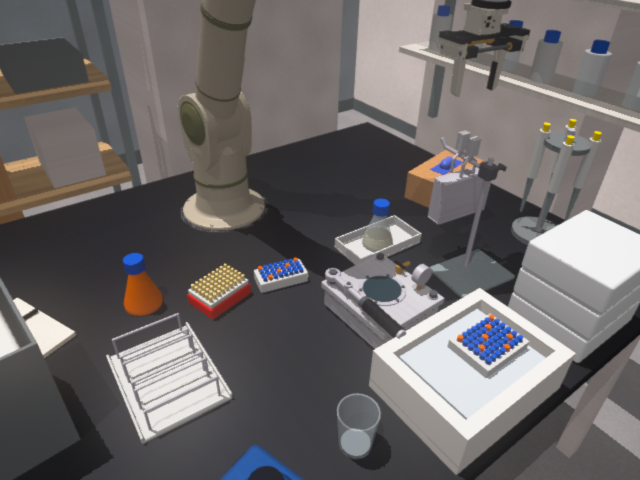

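The scene view shows both trays nested on the hook at (465,165), the flask upright in its tray at (380,225) and the wrench swing clear.

Run:
```python
from h import *
s=get_state(); t,g=tool([688,48,250]); print(t.round(2),g.round(1))
for n in ['scene','side']:
    im,d,c=grab(n); P=cloud(d,c); ok=d>0
    for nm,x,y in(('start',(670,708),(20,75)),('box',(705,800),(-60,150))):
        m=ok&(P[...,0]>x[0])&(P[...,0]<x[1])&(P[...,1]>y[0])&(P[...,1]<y[1])&(P[...,2]>20); q=P[m]
        if len(q): print(n,nm,len(q),q.min(0).round(),q.max(0).round())
    m=ok&(abs(P[...,2]-75.5)<3)&(P[...,0]>490)&(P[...,0]<715)&(P[...,1]>-30)&(P[...,1]<175); q=P[m]
    print('lid',cv2.minAreaRect(q[:,:2].astype(np.float32)))
```

```text
[-20.85 -30.45  19.71] [518.5 375.9 447. ]
scene start 330 [670.  21.  36.] [706.  75.  79.]
scene box 3042 [705. -60.  47.] [800. 150. 117.]
lid ((604.1683349609375, 74.9004135131836), (202.71156311035156, 183.21498107910156), 1.4371589422225952)
side box 444 [738.  61.  21.] [800. 150. 106.]
lid ((604.1753540039062, 78.03803253173828), (200.7875213623047, 183.24343872070312), 1.522892951965332)
```

Call:
drive_tool --pt "1 -2.6 -3.8 0 0" --pt "1 -5.2 -7.6 0 0" --pt "1 -7.8 -11.4 0 0" --pt "1 -10.4 -15.2 2 0" --pt "1 -13 -19 4 0" --pt "1 -15.6 -22.8 7 0" --pt "1 -18.2 -26.6 10 0" --pt "1 -20.8 -30.4 13 0" --pt "1 -20.8 -30.4 17 0" --pt "1 -20.8 -30.4 19.7 0"

```text
time: 27.55
tool_pos: [688.5, 45.0, 413.6]
orientation: [0.064, 0.998, -0.001, -0.002]
ft_force: [-0.7, 0.7, 1.0]
opening: 17.6
gripper_force: 0.0
```

Call:
drive_tool --pt "1 0 0 4 -4" --pt "1 0 0 8 -4" --pt "1 0 0 10 -4" --pt "1 0 0 10 -4" --pt "1 0 0 10 -4"

```text
time: 28.05
tool_pos: [688.1, 49.5, 318.5]
orientation: [0.026, 1.0, 0.0, -0.0]
ft_force: [0.1, -0.5, -0.0]
opening: 0.3
gripper_force: 0.0
```

Run:
```python
from h import *
s=get_state(); t,g=tool([688,48,108]); print(t.round(2),g.round(1),s['opening'],s['joints'],R.from_quat(s['orientation']).as_matrix()[:,1],s['ft_force'])
im,d,c=grab('side'); cv2.imwrite('pics/s6c.png',cv2.resize(im[180:330,200:360,::-1],(640,600)))
```

```text
[-0.01 -0.16  4.35] [688.   49.6 151.5] 0.29732158724280344 [ 0.31106228  0.76698599 -0.7773088   1.72412079  0.65236752  0.92874704
  0.78389673] [5.23603384e-02 9.98628138e-01 4.87447450e-04] [ 0.0948977  -0.53072681 -0.0438952 ]
```

View pics/s6c.png

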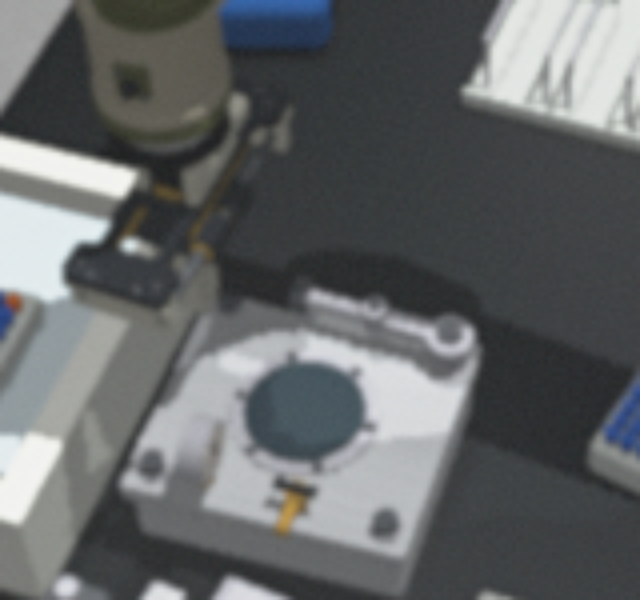

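Call:
drive_tool --pt "1 0 0 2.5 0" --pt "1 0 0 4.3 0" --pt "1 -0.4 -1.5 4.3 0" --pt "1 -0.4 -2.5 4.3 0" --pt "1 -0.6 -3.9 4.3 5" --pt "1 -0.7 -5.4 4.3 10" --pt "1 -0.6 -6.9 4.3 15" --pt "1 -0.4 -8.3 4.3 20" --pt "1 -0.1 -9.7 4.3 25" --pt "1 0.3 -11.1 4.3 30"

```text
time: 29.1
tool_pos: [679.5, -62.7, 276.7]
orientation: [0.286, 0.958, 0.001, 0.001]
ft_force: [0.7, 1.9, -1.3]
opening: 0.7
gripper_force: 1.2
```

```bash
cat > w.py <<'E'
from h import *
B=np.array([524,2.4])
s=get_state(); t,g=tool([0,0,0]); print(g.round(1),s['ft_force'],R.from_quat(s['orientation']).as_matrix()[:,1].round(3))
r=(g[:2]-B); th=np.arctan2(*R.from_quat(s['orientation']).as_matrix()[:2,1][::-1])-np.pi/2
u=np.array([np.cos(th),np.sin(th)]); n=np.array([-u[1],u[0]]); print('th',np.degrees(th),'u,n',r@u,r@n)
import sys
for nm in ['scene','side']:
    im,d,c=grab(nm,nm+sys.argv[1]+'.png'); P=cloud(d,c); I=im.astype(int)
    rr=np.hypot(P[...,0]-B[0],P[...,1]-B[1])
    m=(d>0)&(P[...,2]>96)&(P[...,2]<119)&(rr>90)&(rr<226)&(P[...,1]<20)&(I.max(-1)<75)
    m=(cv2.morphologyEx(m.astype(np.uint8),cv2.MORPH_OPEN,np.ones((3,3)))>0); q=P[m]
    if len(q)>20: print(nm,len(q),cv2.minAreaRect(q[:,:2].astype(np.float32)),q[:,:2].mean(0).round(1))
    print([(k,round(x['conf'],2),atz(c,x['uv'],100)[:2].round()) for k in('handle_grip','breakaway') for x in spot_point(nm,k)[:1]])
E
python3 w.py 7
```

```text
[679.9 -62.5 109.7] [ 0.74019272  1.87052088 -1.34383548] [0.549 0.836 0.002]
th -33.27196597009506 u,n 165.96549608100435 31.270716597996362
scene 529 ((662.2207641601562, -86.37968444824219), (27.528339385986328, 104.13926696777344), 56.846988677978516) [665.6 -90.5]
[('handle_grip', 0.62, array([665., -78.])), ('breakaway', 0.78, array([570., -26.]))]
side 171 ((644.3591918945312, -75.00098419189453), (27.34151268005371, 74.72490692138672), 60.23124313354492) [640.4 -70.8]
[('handle_grip', 0.49, array([660., -85.])), ('breakaway', 0.77, array([584., -20.]))]
```

Call:
drive_tool --pt "1 -0.2 -1.5 0 5" --pt "1 -0.3 -2.9 0 10" --pt "1 -0.2 -4.4 0 15" --pt "1 -0.1 -5.8 0 20" --pt "1 0.2 -7.3 0 25" --pt "1 0.7 -8.7 0 30" --pt "1 1 -9.5 0 33" --pt "1 1 -9.5 0 33" --pt "1 1 -9.5 0 33"

```text
time: 30.3
tool_pos: [619.3, -135.2, 275.5]
orientation: [0.543, 0.839, 0.0, 0.0]
ft_force: [0.2, 0.0, -0.4]
opening: 0.3
gripper_force: 0.0
```

```bash
python3 w.py 8
```

```text
[ 619.3 -135.2  108.5] [ 0.18169477  0.04102863 -0.3705605 ] [0.912 0.409 0.   ]
th -65.84266575829622 u,n 164.51355262331916 30.665319187048357
scene 342 ((600.1924438476562, -164.26095581054688), (28.24452781677246, 68.66971588134766), 27.850879669189453) [ 605.2 -168.1]
[('handle_grip', 0.75, array([ 591., -151.]))]
side 202 ((583.7998046875, -132.42623901367188), (26.343374252319336, 90.96206665039062), 18.968767166137695) [ 583.5 -127.8]
[('handle_grip', 0.83, array([ 581., -146.])), ('breakaway', 0.54, array([547., -34.]))]
```

Call:
drive_tool --pt "1 -0.2 -0.7 0 3" --pt "1 -0.4 -1.5 0 7" --pt "1 -0.4 -2.2 0 10" --pt "1 -0.5 -2.9 0 14" --pt "1 -0.5 -3.4 0 16" --pt "1 -0.5 -3.4 0 16" --pt "1 -0.5 -3.4 0 16"

```text
time: 31.3
tool_pos: [592.1, -152.4, 275.9]
orientation: [0.655, 0.755, 0.003, 0.002]
ft_force: [8.3, 4.1, -3.5]
opening: 0.3
gripper_force: 3.9
```

```bash
python3 w.py 9
python3 - <<'E'
import cv2
im=cv2.imread('pics/scene9.png'); cv2.imwrite('pics/s9c.png',cv2.resize(im[230:400,240:440],(706,600)))
E
```

```text
[ 593.1 -152.   108.9] [ 8.31688706  4.091986   -3.46455783] [0.99  0.141 0.006]
th -81.89233559728706 u,n 162.62847044515544 46.63655454563742
scene 295 ((571.2611694335938, -180.4345703125), (25.31325912475586, 53.588775634765625), 9.13794231414795) [ 575.2 -182.7]
[('handle_grip', 0.85, array([ 562., -155.]))]
side 235 ((563.4256591796875, -147.54258728027344), (27.753448486328125, 104.61122131347656), 10.375317573547363) [ 561.1 -143. ]
[('handle_grip', 0.81, array([ 553., -153.])), ('breakaway', 0.68, array([540., -38.]))]
```

View pics/s9c.png

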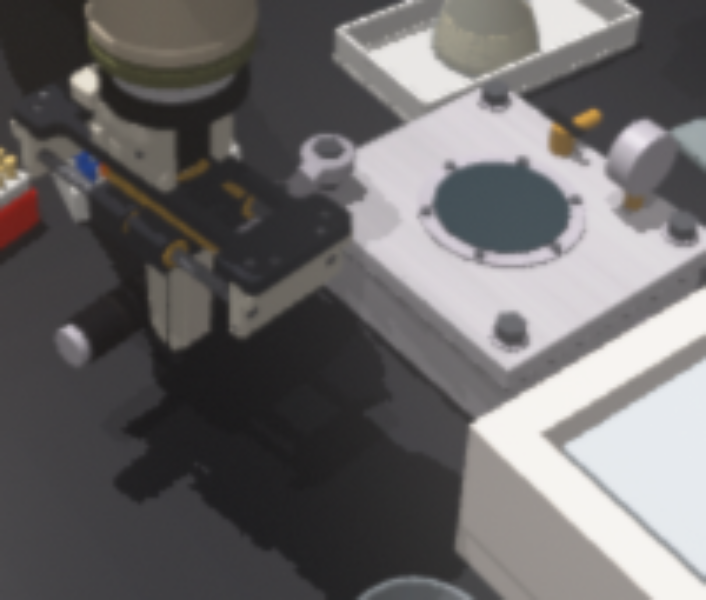

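The crop shows the fingers pushing the handle at (130,310), past the bolt stop. Its axis is at about -80°, so the fold is about 0.22 rad. I'll add a little more and then back off.

Call:
drive_tool --pt "1 0 -0.5 0 2" --pt "1 0 -1 0 4" --pt "1 0 -1 0 4" --pt "1 0 -1 0 4" --pt "1 0 1 0 4" --pt "1 0 4 0 4" --pt "1 0 4 -4 4" --pt "1 0 4 -9 4" --pt "1 0 4 -14 4" --pt "1 0 4 -19 4"

```text
time: 32.6
tool_pos: [629.4, -148.3, 467.1]
orientation: [0.682, 0.732, -0.0, -0.0]
ft_force: [0.7, -0.1, 0.0]
opening: 0.4
gripper_force: 0.0
```

Call:
drive_tool --pt "1 0 5 -3 0" --pt "1 0 10 -6 0" --pt "1 0 15 -6 0" --pt "1 0 15 -6 0"

```text
time: 33.0
tool_pos: [782.3, -137.0, 525.6]
orientation: [0.682, 0.732, 0.001, 0.0]
ft_force: [-0.7, 1.0, -1.1]
opening: 0.3
gripper_force: 0.0
```

```bash
python3 w.py 10
python3 - <<'E'
from h import *
B=np.array([524,2.4])
for n in ['scene','side']:
    im,d,c=grab(n); P=cloud(d,c); I=im.astype(int)
    rr=np.hypot(P[...,0]-B[0],P[...,1]-B[1])
    q=P[(d>0)&(P[...,2]>85)&(P[...,2]<125)&(rr<125)&(P[...,1]<15)&(P[...,0]>500)&(P[...,0]<620)]
    rq=np.hypot(*(q[:,:2]-B).T)
    for a in range(20,120,15):
        k=q[(rq>a)&(rq<a+15)]
        if len(k)>3: v=np.median(k[:,:2],0)-B; print(n,a,len(k),np.degrees(np.arctan2(v[1],v[0])).round(1),(v+B).round(1))
im=cv2.imread('pics/scene10.png'); cv2.imwrite('pics/s10c.png',im)
E
```

```text
[ 782.7 -136.8  358.6] [-0.67527885  1.03248699 -1.05063068] [0.997 0.071 0.002]
th -85.93900327543778 u,n 157.19075566764198 248.17841935112378
scene 656 ((558.755126953125, -154.5054168701172), (29.96686363220215, 109.53516387939453), 9.978257179260254) [ 562.8 -155.3]
[('handle_grip', 0.87, array([ 554., -155.])), ('breakaway', 0.77, array([539., -45.]))]
side 242 ((555.6787109375, -149.578857421875), (27.017772674560547, 107.33847045898438), 4.779833793640137) [ 554.  -149.7]
[('handle_grip', 0.71, array([ 562., -162.])), ('breakaway', 0.89, array([549., -32.]))]
scene 20 41 -61.1 [537.5 -22.1]
scene 35 33 -61.8 [543.8 -34.6]
scene 50 75 -64.3 [550.4 -52.3]
scene 65 41 -68.3 [551.  -65.3]
scene 80 41 -71.4 [551.7 -80.1]
scene 95 36 -72.5 [554.7 -94.8]
scene 110 86 -72.6 [ 559.1 -109.8]
side 20 20 -64.9 [535.8 -22.8]
side 35 27 -67.0 [541.1 -37.9]
side 50 28 -65.4 [546.6 -47. ]
side 65 17 -72.8 [545.2 -66.1]
side 80 19 -74.2 [547.9 -82.2]
side 95 49 -76.5 [548.5 -99.2]
side 110 34 -76.9 [ 550.6 -111.4]
```

View pics/s10c.png

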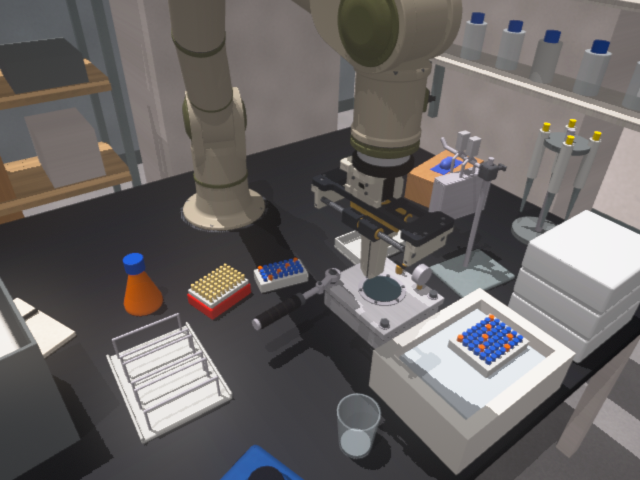

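The handle is visibly folded, by about 0.27 rad, and the trays are still on the hook at (465,165). The flask is hidden by the gripper here, so I'll check it from the side camera and then hand in.

Run:
```python
from h import *
im,d,c=grab('side','side11.png'); P=cloud(d,c); I=im.astype(int)
u=(d>0)&(P[...,2]>95)&(P[...,2]<150)&(P[...,0]>300)&(P[...,0]<520)&(P[...,1]>130)&(P[...,1]<370)&(I[...,2]>I[...,0]+50)
print(u.sum(), P[u].min(0).round() if u.any() else '', P[u].max(0).round() if u.any() else '')
print([(r['conf'],r['uv'],atz(c,r['uv'],69).round()) for r in spot_point('side','flask1_mid')[:3]])
for lo,hi in((490,532),(532,575)):
    k=P[(d>0)&(P[...,2]>322)&(P[...,2]<345)&(P[...,0]>lo)&(P[...,0]<hi)&(abs(P[...,1]-373)<30)]; print(len(k),k.min(0).round() if len(k) else '',k.max(0).round() if len(k) else '')
cv2.imwrite('pics/s11c.png',cv2.resize(im[180:430,180:430,::-1],(600,600)))
```

```text
263 [381. 231. 113.] [420. 274. 143.]
[(0.85, [429.4, 205.3], array([ 257., -351.,   69.])), (0.8, [327.6, 363.0], array([399., 257.,  69.]))]
143 [506. 365. 322.] [526. 390. 341.]
146 [540. 360. 322.] [561. 385. 340.]
```

View pics/s11c.png

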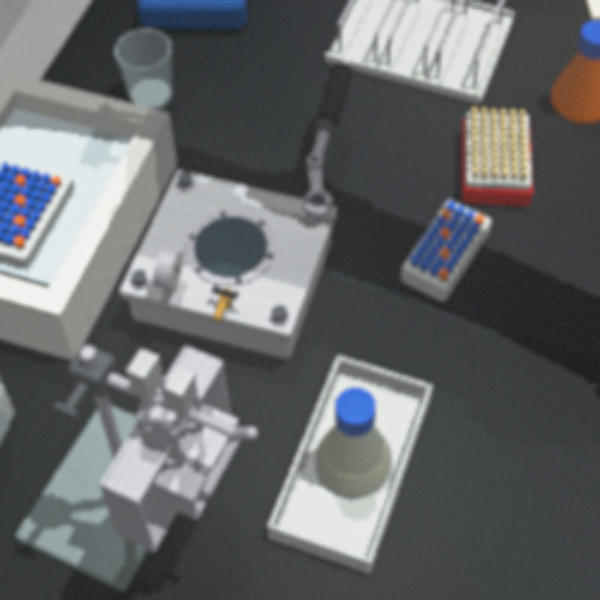

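The side view shows the flask upright in its tray at (355,445), both trays nested on the hook around (190,440), and the handle bent at (322,140). Handing in.

```bash
python3 -c "
from rig import workorder
print(workorder.sign_off())"
```

```text
the job is handed in; nothing more can be done
None
```

I handed the job in, and no verdict came back: by the last camera check, the one flask stands upright in the flask tray, the large and small trays (no medium was present) hang nested on the hook about 35 mm apart, the bolt is at its stop, the handle is folded about 0.27 rad, and the arm is clear.

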